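# Switch off the lamp key that was left latched

### The job

One of the four identical keys on the lamp switch box was left latched down. Find it, tapping the keys lightly with a fingertip if you like, and press that key to its stop and let go so that it springs up and all four keys stand up. Do not press any other key down, and leave the things around the box where they are; nothing is to be picked up.

Things in the scene. Friction and masses are not known exactly. Their poses are not given: they have to be found in the camera images.
- switchbox: Grey plastic lamp switch box screwed to the desk, 90 x 224 x 40 mm (x, y, z) plus a flat screw lug at each end. Origin: centre of its underside, on the desk; z up. Four identical square push keys stand in a row along its y axis, at y = +78, +26, -26 and -78 mm, x = 0, each in a thin black seat whose top is 44 mm above the desk. Which key sits at which place is mixed every time.
- key_a_top (a point): Centre of the top face of key A, a white cap 32 x 32 mm. The top is 58 mm above the desk when the key is up, 52 mm when it is latched down and 48 mm when pushed to its stop. The point moves with the key; its z axis points up.
- key_a (a joint): How far key A is down, in m: 0 up, 0.006 latched down, 0.010 at its stop. Push-push latch: a key that is up gives only to more than 3 N, rising to about 7 N at the stop, and springs back if let go before the stop; pushed to the stop and let go it stays latched at 0.006. A latched key needs about 6 to 7 N to reach the stop; let go from there it springs up to 0.
- key_b_top (a point): Centre of the top face of key B, a white cap 32 x 32 mm. The top is 58 mm above the desk when the key is up, 52 mm when it is latched down and 48 mm when pushed to its stop. The point moves with the key; its z axis points up.
- key_b (a joint): How far key B is down, in m: 0 up, 0.006 latched down, 0.010 at its stop. Push-push latch: a key that is up gives only to more than 3 N, rising to about 7 N at the stop, and springs back if let go before the stop; pushed to the stop and let go it stays latched at 0.006. A latched key needs about 6 to 7 N to reach the stop; let go from there it springs up to 0.
- key_c_top (a point): Centre of the top face of key C, a white cap 32 x 32 mm. The top is 58 mm above the desk when the key is up, 52 mm when it is latched down and 48 mm when pushed to its stop. The point moves with the key; its z axis points up.
- key_c (a joint): How far key C is down, in m: 0 up, 0.006 latched down, 0.010 at its stop. Push-push latch: a key that is up gives only to more than 3 N, rising to about 7 N at the stop, and springs back if let go before the stop; pushed to the stop and let go it stays latched at 0.006. A latched key needs about 6 to 7 N to reach the stop; let go from there it springs up to 0.
- key_d_top (a point): Centre of the top face of key D, a white cap 32 x 32 mm. The top is 58 mm above the desk when the key is up, 52 mm when it is latched down and 48 mm when pushed to its stop. The point moves with the key; its z axis points up.
- key_d (a joint): How far key D is down, in m: 0 up, 0.006 latched down, 0.010 at its stop. Push-push latch: a key that is up gives only to more than 3 N, rising to about 7 N at the stop, and springs back if let go before the stop; pushed to the stop and let go it stays latched at 0.006. A latched key needs about 6 to 7 N to reach the stop; let go from there it springs up to 0.
- spray_can: Loose white spray can, 64 mm across, 186 mm high, standing. Origin: centre of its underside. Bystander.
- glue_bottle: Loose small white glue bottle, 30 mm across, 70 mm high, standing. Origin: centre of its underside. Bystander.
- saucer: Loose white saucer, 120 mm across, 18 mm high. Origin: centre of its underside. Bystander.
- disc_stack: Loose round stack of grey disc boxes, 124 mm across, 66 mm high. Origin: centre of its underside. Bystander.

How it is judged:
On the way:
1. the latched key is pushed on to its stop (value of joint key_c above 0.0088 m).
At the end, for the whole second after the job is handed in: All four keys are up (each less than 1.5 mm down) and the spray can, glue bottle, saucer and disc stack are within 20 mm of where they stood (value of joint each of key_a, key_b, key_c, key_d below 0.0015 m and distance of each of spray_can, glue_bottle, saucer, disc_stack from where it was at the start of the episode below 0.02 m); the robot touches nothing.
It fails at once if a key other than the latched one is pushed more than 7 mm down (value of joint any of key_a, key_b, key_d above 0.007 m).
It fails at once if a bystander is pushed over, carried off or lifted (moved more than 30 mm, tilted more than 0.5 rad or raised 10 mm) (distance of any of spray_can, glue_bottle, saucer, disc_stack from where it was at the start of the episode above 0.03 m or angle between any of spray_can, glue_bottle, saucer, disc_stack's own z axis and vertical above 0.5 rad or height (world z) of any of spray_can, glue_bottle, saucer, disc_stack above 0.01 m).
It also fails if it takes over 42 s, if anything falls off the work surface, if the arm or the gripper's body presses on something with over 40 N, if the wrist force passes 120 N, or if a joint passes its speed limit or range.

### The arm

A 6-joint arm with a two-finger parallel gripper is mounted at the origin on the work surface. World frame = base frame: x ahead of the robot, y to its left, z up, the work surface at z = 0. Lengths are in m, angles in rad, forces in N, time in s.
With the tool pointing down it reaches from about 0.375 to 0.9 m from the base axis. Payload 3.1 kg.
Tool frame: the origin (TCP) lies on the front face of the gripper's body, between the roots of the fingers; the fingertips stand 70 mm ahead of it and the grasp point (between the pads) lies 51 mm ahead of it; z points along the fingers, y is the line along which they close (so a half turn about z gives the same grasp; the last joint's range is limited). The gripper opens to 87 mm and grips with 3 to 60 N. Pads are 19 mm wide; open, the fingers measure 117 mm over their backs; the gripper's body (75 mm by 190 mm) begins 51 mm behind the grasp point.
Start: joints at [-0.178, 0.527, 1.433, -0, 1.181, -0.178], TCP at [0.625, 0, 0.292] pointing down, gripper open.
Joint ranges: [-3.08, 3.08], [-0.75, 2.2], [0.22, 2.44], [-1.43, 4.57], [0, 2.65], [-2.85, 2.85]. Speed limits (rad/s): [2.79, 2.79, 3.14, 3.14, 3.14, 3.14].

### API

Orientations are given as a unit quaternion [x, y, z, w].
In Python, from rig import robot, cams, ticket gives the robot as it stands. The module is installed in compiled form; this text tells all that it offers.
- The arm moves only by the shell command python3 -m crank 'ROWS' [FORCE]. ROWS is JSON, a list of rows, each a list of 7 numbers: the shift along the tool's x, y, z in cm, then the turn, a rotation vector about the tool's x, y, z in rad, then the closure, from 0 (fully open) to 1 (shut). A call has 1 to 5 rows; each row shifts and turns the commanded pose from where the row before left it, along the tool's axes as they then stand; what a row does not reach is not made up. A row lasts 1/8 s, in which the tool goes at most 62.5 mm and 10.7 degrees, less where a joint would pass 70% of its speed; a pose out of reach is approached as far as the arm can. A call is refused whole if a number of a shift passes 6.25 or a number of a turn 0.188, either way. A call with a gripper value outside its range is refused whole. The fingers move at their own pace and stop on an object; FORCE is the grip in N (left out, the last holds). Time passes only in rows, so rows that do not move let the fingers close. It gives the time, the measured TCP pose, the force, the opening and the grip force at its end, in the units of the state.
- robot.get_obs(): the state, without advancing time (a new reading comes with each control period).
- cams.camera(name): name is "scene" or "side" or "wrist"; returns the picture (384x512x3 uint8, red, green, blue); there is no depth.
- cams.camera_info(name): a dict with "intrinsics" (3x3 intrinsics, pixels), "pose" (4x4, takes a point from camera to world coordinates). Camera axes: x right, y down, z forward; pixel columns grow to the right and rows downward; lengths in m; the calibration is good to about 2 mm. A picture is of the moment at which its call begins: read the wrist's pose just before it. camera_info takes no time and is no camera call; for the wrist camera it gives the pose at the moment of the call.
- ticket.hand_in(): hands the job in; it is judged then, once.
The state is a dict: "time": time; "q": joint angles; "joint_velocities": joint speeds; "joint_torque": joint torques, N m; "position": TCP position; "tool_rot": TCP orientation; "ft_force": force on the tool from outside, world axes, zero at the start; "moment": the same for the moment, N m; "grip_width": finger opening in m; "grip_force": force on a finger pad.
Only numpy, scipy, OpenCV 4.12 (cv2) and the standard library are available. Lean on these libraries where they do the work, as an engineer would, in place of code of your own. Each camera call takes 0.05 s, during which the arm holds its last target. There are 200 camera calls.

## Working session

There is one attempt and no reset: what is moved stays moved. The work goes in short steps, Python scripts to look and compute and a shell command to move; the robot and the scene stay as the last step left them, time stands still between calls to the robot, and variables do not carry over. Pictures are saved under pics/ and viewed, at most 10 in all, crops included, and the job is handed in when it is done.

```bash
mkdir -p pics; python3 - <<'E'
from rig import robot,cams,ticket
import cv2,numpy as np
ims=[]
for n in("scene","side"):
    im=cams.camera(n); cv2.imwrite(f"pics/{n}0.png",im[:,:,::-1])
    i=cams.camera_info(n);print(n,np.round(i["intrinsics"],1).tolist(),np.round(i["pose"],3).tolist())
im=cams.camera("wrist");cv2.imwrite("pics/wrist0.png",im[:,:,::-1])
i=cams.camera_info("wrist");print(np.round(i["pose"],3).tolist())
o=robot.get_obs();print(o)
E
```

```text
scene [[388.8, 0.0, 257.9], [0.0, 388.8, 194.4], [0.0, 0.0, 1.0]] [[-0.321, 0.672, -0.667, 1.338], [0.947, 0.236, -0.218, 0.293], [0.011, -0.702, -0.712, 0.838], [0.0, 0.0, 0.0, 1.0]]
side [[450.0, 0.0, 255.9], [0.0, 450.0, 188.4], [0.0, 0.0, 1.0]] [[0.932, -0.286, 0.224, 0.365], [-0.363, -0.72, 0.591, -0.594], [-0.008, -0.632, -0.775, 0.955], [0.0, 0.0, 0.0, 1.0]]
[[1.0, 0.001, -0.001, 0.624], [0.001, -0.97, -0.244, 0.067], [-0.001, 0.244, -0.97, 0.385], [0.0, 0.0, 0.0, 1.0]]
{'time': 0.15, 'q': array([-1.78481835e-01,  5.28259557e-01,  1.43358631e+00,  1.09132456e-06,
        1.18139368e+00, -1.78559417e-01]), 'joint_velocities': array([-3.85491017e-04, -2.12077863e-03, -3.00876584e-03, -6.48052350e-05,
       -1.25388805e-03,  3.61355502e-04]), 'joint_torque': array([ 9.14956272e-04, -4.40429199e+01, -1.76841742e+01,  6.33679633e-02,
        5.52540855e-02, -1.06930895e-04]), 'position': array([6.24564891e-01, 1.19553101e-04, 2.91498971e-01]), 'tool_rot': array([ 7.07079258e-01,  7.07133824e-01, -4.69200008e-04, -6.76691716e-04]), 'ft_force': array([0.05158155, 0.2039686 , 0.10907773]), 'moment': array([-0.0060515 ,  0.01574681,  0.0148877 ]), 'grip_force': 0.0, 'grip_width': 0.086941066358415}
```

View pics/scene0.png

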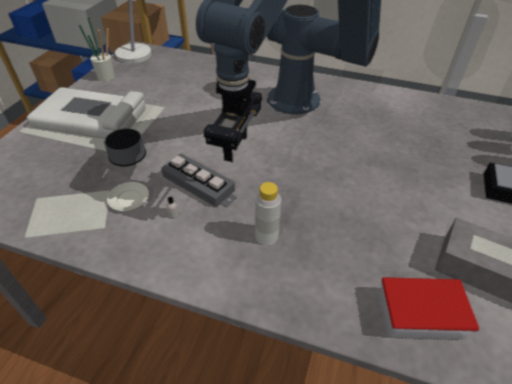

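View pics/side0.png

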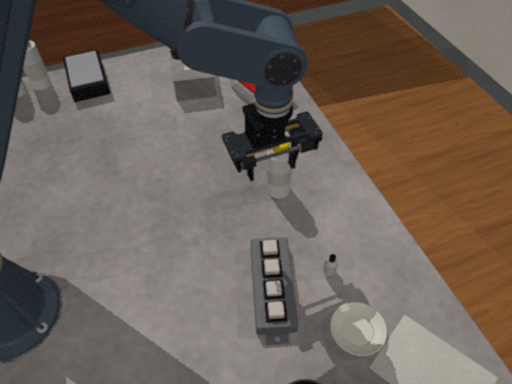

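View pics/wrist0.png

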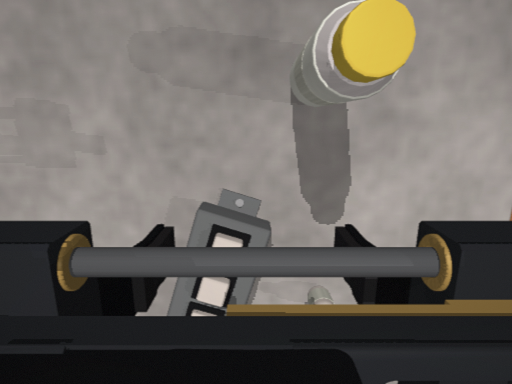

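The scene view shows the box with four caps at about (180,162) to (217,183), the spray can at (268,215) and the glue bottle at (171,208). In the side view the caps run from (270,247) to (276,310), the saucer is at (358,328) and the can at (280,180). The wrist view shows only part of the box.

```bash
cat > h.py <<'E'
import numpy as np,cv2
def ray(info,uv,z):
    K=np.array(info["intrinsics"]);T=np.array(info["pose"])
    d=T[:3,:3]@np.linalg.solve(K,np.array([uv[0],uv[1],1.]));return T[:3,3]+d*(z-T[2,3])/d[2]
def proj(info,p):
    K=np.array(info["intrinsics"]);T=np.array(info["pose"])
    c=K@(T[:3,:3].T@(np.asarray(p)-T[:3,3]));return c[:2]/c[2]
E
python3 - <<'E'
from rig import cams
from h import *
for n,(x0,y0,x1,y1),zs in(("side",(255,235,290,322),.058),("scene",(165,150,232,195),.058)):
    i=cams.camera_info(n);im=cv2.imread(f"pics/{n}0.png")[y0:y1,x0:x1]
    g=im.min(2);m=(g>150).astype(np.uint8)
    k,l,s,c=cv2.connectedComponentsWithStats(m)
    for a in range(1,k):
        if s[a,4]>20: uv=c[a]+[x0,y0];print(n,s[a],uv.round(1),ray(i,uv,zs).round(4))
si=cams.camera_info("side");sc=cams.camera_info("scene")
for nm,uv,uv2,z in(("can",(280,192),(268,238),0),("glue",(331,273),(172,216),0),("saucer",(358,330),(127,198),.009)):
    print(nm,ray(si,uv,z).round(3),ray(sc,uv2,z).round(3))
print("disc",ray(sc,(125,155),0).round(3))
E
```

```text
side [  9   5  12  11 120] [269.5 245.4] [ 0.591 -0.081  0.058]
side [ 10  25  14  11 131] [271.3 265. ] [ 0.5751 -0.1304  0.058 ]
side [12 47 10 12 91] [270.9 287.3] [ 0.5533 -0.181   0.058 ]
side [ 14  67  14  13 162] [275.5 308.2] [ 0.5438 -0.2291  0.058 ]
scene [ 7  7 11  6 46] [177.4 159.6] [ 0.5466 -0.2278  0.058 ]
scene [23 15  8  5 24] [191.3 167. ] [ 0.564  -0.1726  0.058 ]
scene [33 20 11  8 49] [203.  173.4] [ 0.5783 -0.1274  0.058 ]
scene [46 27 11  8 54] [216.3 180.6] [ 0.5941 -0.0782  0.058 ]
can [0.697 0.099 0.   ] [0.702 0.116 0.   ]
glue [ 0.712 -0.172  0.   ] [ 0.716 -0.167  0.   ]
saucer [ 0.7   -0.32   0.009] [ 0.703 -0.32   0.009]
disc [ 0.525 -0.442  0.   ]
```

Key 3, at about (0.556, -0.180), looks darker, so it may be in shadow because it is down. I'll close the gripper, move over that area, turn the tool in line with the box and look.

```bash
python3 -m crank '[[-4.5,-1.7,0,0,0,0.155,1],[-4.5,-1.0,0,0,0,0.155,1],[-4.5,-0.5,0,0,0,0,1],[-4.5,-0.5,0,0,0,0,1],[0,0,0,0,0,0,1]]' 10
python3 - <<'E'
from rig import robot,cams
from h import *
i=cams.camera_info("wrist");im=cams.camera("wrist");cv2.imwrite("pics/w1.png",im[:,:,::-1])
o=robot.get_obs();print(o["position"],o["tool_rot"],o["time"],o["grip_width"])
for p in((.5925,-.0795),(.5767,-.129),(.556,-.1795),(.545,-.2285)):print(proj(i,(*p,.058)).round())
E
```

```text
time: 0.78
position: [0.5531, -0.1733, 0.292]
tool_rot: [0.809, 0.588, -0.0, -0.0]
ft_force: [0.7, 0.5, 0.0]
grip_width: 0.0451
grip_force: 0.0
[ 0.55361152 -0.17167732  0.29200751] [ 8.08700026e-01  5.88221130e-01  1.84191260e-05 -4.11700965e-04] 0.825 0.04105990374435325
[264.  81.]
[263. 135.]
[259. 188.]
[263. 232.]
```

View pics/w1.png

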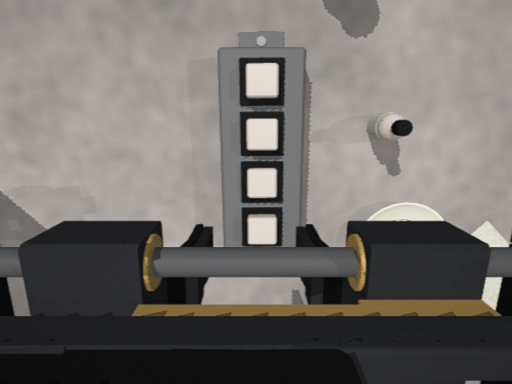

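Caps 1 to 4 are at about (262,80), (262,134), (262,183) and (262,229), and the box is vertical in the picture, so the tool is aligned. I'll measure cap sizes and pitch.

```bash
python3 - <<'E'
from rig import cams
from h import *
i=cams.camera_info("wrist");im=cams.camera("wrist")
g=im[50:248,235:292].min(2);m=(g>150).astype(np.uint8)
k,l,s,c=cv2.connectedComponentsWithStats(m)
P=[]
for a in range(1,k):
    if s[a,4]>100: 
        uv=c[a]+[235,50];p=ray(i,uv,.058);P.append(p);print(s[a],uv.round(1),p.round(4))
P=np.array(P);print(np.linalg.norm(np.diff(P,axis=0),axis=1))
E
```

```text
[  11   16   32   33 1022] [261.9  81.9] [ 0.5912 -0.0779  0.058 ]
[ 12  71  30  31 922] [261.5 135.9] [ 0.5752 -0.1272  0.058 ]
[ 13 120  28  29 803] [261.5 184.1] [ 0.5601 -0.1748  0.058 ]
[ 13 168  28  28 763] [261.6 231.7] [ 0.5441 -0.2255  0.058 ]
[0.05183172 0.04992899 0.05318419]
```

Key 3's image is shifted about 1.7 mm toward the camera, which fits a key 6 mm lower. I'll go above it and tap to confirm.

```bash
python3 -m crank '[[-0.3,0.7,3,0,0,0,1],[0,0,4,0,0,0,1],[0,0,4,0,0,0,1],[0,0,4,0,0,0,1],[0,0,0,0,0,0,1]]' 
python3 - <<'E'
from rig import robot,cams
from h import *
for n in("side",):
    im=cams.camera(n)
    cv2.imwrite("pics/s1.png",cv2.resize(im[210:340,200:350,::-1],None,fx=4,fy=4,interpolation=cv2.INTER_CUBIC))
o=robot.get_obs();print(o["position"],o["ft_force"],o["time"],o["grip_width"])
E
```

```text
time: 1.5
position: [0.5584, -0.1731, 0.1393]
tool_rot: [0.807, 0.59, -0.002, -0.004]
ft_force: [0.6, 0.1, 0.8]
grip_width: 0.0005
grip_force: 0.0
[ 0.55977825 -0.17398089  0.14132193] [ 0.30687595 -0.29000487 -0.18436651] 1.55 0.0005757998102400472
```

View pics/s1.png

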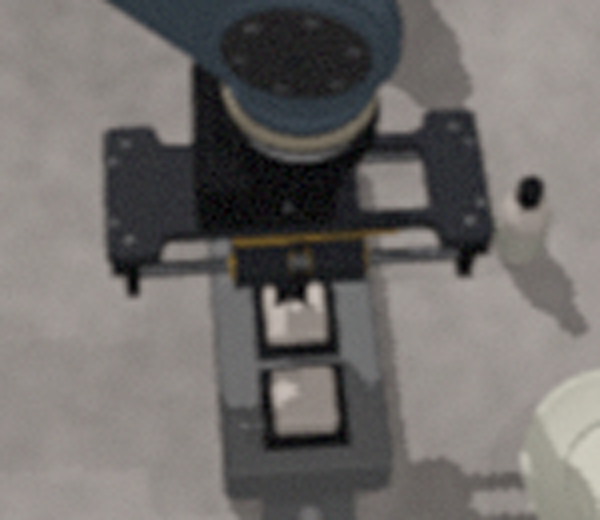

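The fingertip hangs over key 3, slightly toward +y. I'll correct by 3 mm and tap down to a tip height of about 56 mm, which is between the up and latched heights.

```bash
python3 -m crank '[[-0.3,0,0.8,0,0,0,1],[0,0,0.4,0,0,0,1],[0,0,0.3,0,0,0,1],[0,0,0,0,0,0,1],[0,0,0,0,0,0,1]]'
```

```text
time: 2.17
position: [0.5591, -0.1785, 0.1275]
tool_rot: [0.808, 0.589, 0.0, 0.0]
ft_force: [-0.3, -0.4, -0.1]
grip_width: 0.0007
grip_force: 0.0
```

```bash
python3 -m crank '[[0,0,0.2,0,0,0,1],[0,0,0.1,0,0,0,1],[0,0,0,0,0,0,1],[0,0,0,0,0,0,1]]'
```

```text
time: 2.68
position: [0.559, -0.1784, 0.1242]
tool_rot: [0.808, 0.589, -0.0, -0.0]
ft_force: [-0.4, -0.6, 0.1]
grip_width: 0.0003
grip_force: 0.0
```

The tip is at 54.2 mm with no contact, and a raised key would push back with more than 3 N. So key 3 is the latched one, and I'll press it.

```bash
python3 -m crank '[[0,0,0.2,0,0,0,1],[0,0,0.2,0,0,0,1],[0,0,0.2,0,0,0,1],[0,0,0,0,0,0,1],[0,0,0,0,0,0,1]]'
```

```text
time: 3.3
position: [0.5591, -0.1784, 0.1191]
tool_rot: [0.808, 0.59, 0.0, 0.0]
ft_force: [-1.0, 0.5, 6.3]
grip_width: 0.0003
grip_force: 3.3
```

```bash
python3 -m crank '[[0,0,0.2,0,0,0,1],[0,0,0,0,0,0,1],[0,0,0.1,0,0,0,1],[0,0,0,0,0,0,1]]'
```

```text
time: 3.8
position: [0.5592, -0.1784, 0.118]
tool_rot: [0.808, 0.59, 0.0, 0.001]
ft_force: [-4.1, 2.4, 17.4]
grip_width: 0.0005
grip_force: 8.9
```

The tip is at 48 mm with the force up to 17 N, so the key is at its stop. I'll release it and retreat upward, then check.

```bash
python3 -m crank '[[0,0,-1,0,0,0,1],[0,0,-3,0,0,0,1],[0,0,-5,0,0,0,1],[0,0,-5,0,0,0,1],[-0.4,-0.7,-3,0,0,0,1]]'; python3 -m crank '[[0,0,0,0,0,0,1],[0,0,0,0,0,0,1]]'
python3 - <<'E'
from rig import cams
from h import *
i=cams.camera_info("wrist");im=cams.camera("wrist");cv2.imwrite("pics/w2.png",im[:,:,::-1])
g=im[40:255,235:292].min(2);m=(g>150).astype(np.uint8)
k,l,s,c=cv2.connectedComponentsWithStats(m);P=[]
for a in range(1,k):
    if s[a,4]>100:
        uv=c[a]+[235,40];p=ray(i,uv,.058);P.append(p);print(s[a],uv.round(1),p.round(4))
P=np.array(P);print(np.linalg.norm(np.diff(P,axis=0),axis=1))
E
```

```text
time: 4.42
position: [0.552, -0.1804, 0.2879]
tool_rot: [0.808, 0.59, 0.001, 0.002]
ft_force: [-0.0, -0.5, -0.8]
grip_width: 0.0006
grip_force: 0.0
time: 4.68
position: [0.5506, -0.1797, 0.2841]
tool_rot: [0.808, 0.589, -0.0, -0.001]
ft_force: [0.7, 0.3, -0.1]
grip_width: 0.0007
grip_force: 0.0
[  12   14   33   35 1127] [262.9  70.9] [ 0.591  -0.0774  0.058 ]
[ 13  72  31  32 983] [262.9 127.4] [ 0.5755 -0.1272  0.058 ]
[ 13 124  30  31 917] [262.5 179. ] [ 0.5597 -0.1763  0.058 ]
[ 13 172  29  15 345] [261.1 218.3] [ 0.5457 -0.2162  0.058 ]
[0.05218284 0.05156148 0.04232956]
```

View pics/w2.png

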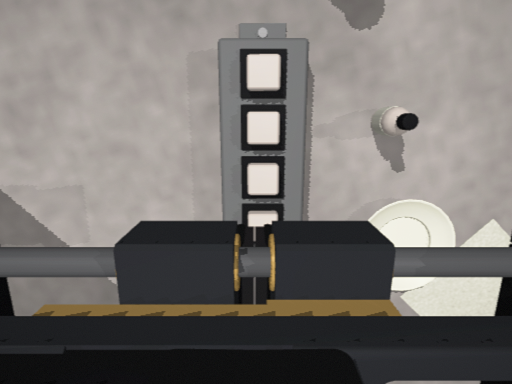

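The wrist view shows the caps at (263,71), (263,127) and (263,179), with key 4 partly hidden by the gripper. Key 3 is back at the even 52 mm pitch and full size, so it is up. The glue bottle and saucer are undisturbed and the arm is clear.

```bash
python3 -c "
from rig import ticket
print(ticket.hand_in())"
```

```text
the job is handed in; nothing more can be done
None
```

I found the latched key by tapping (third from the robot's left), pressed it to its stop and let go; the last picture shows it back up, no other key was touched, and the job is handed in, though no verdict came back.

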